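# Index a clamped hard drive to its marked station and lock it

### The arm

A 6-joint arm with a two-finger parallel gripper is mounted at the origin on the work surface. World frame = base frame: x ahead of the robot, y to its left, z up, the work surface at z = 0. Lengths are in m, angles in degrees, forces in N, time in s.
With the tool pointing down it reaches from about 0.275 to 0.725 m from the base axis. Payload 15.9 kg.
Tool frame: the origin (TCP) lies midway between the tips of the shut fingers; the grasp point (between the pads) lies 19 mm behind it; z points along the fingers, y is the direction in which the jaws open and shut (so a half turn about z gives the same grasp; the last joint's range is limited). The gripper opens to 85 mm and grips with 20 to 120 N. Pads are 22 mm wide; open, the fingers measure 114 mm over their backs; the gripper's body (76 mm by 85 mm) begins 54 mm behind the grasp point. The pads swing forward as they close: fully open they stand 13 mm farther back than shut.
Start: joints at [71.391, 12.198, -1.971, 75.831, 0, 90], TCP at [0.16, 0.474, 0.231] pointing down, gripper open.
Joint ranges: [-170.91, 170.91], [-42.67, 98.43], [-65.05, 77.54], [-120.47, 116.71], [-90, 82.35], [-180, 180]. Speed limits (degrees/s): [108.29, 108.29, 136.94, 147.25, 180, 180].

### API

Orientations are given as [roll, pitch, yaw] about the fixed x, y, z axes, in that order (R = Rz(yaw) Ry(pitch) Rx(roll)).
In Python, from station import robot gives the robot as it stands.
- The arm moves only by the shell command python3 -m crank 'ROWS'. ROWS is JSON, a list of rows, each an object with "fingers": the closure, from 0 (fully open) to 1 (shut); "translation": the shift along the tool's x, y, z in cm, a list of three; "turn": the turn, a rotation vector about the tool's x, y, z in degrees, a list of three. A call has 1 to 5 rows; each row is the pose to reach, as a shift and turn from the pose commanded when the call began, along the tool's axes at that moment; what a row does not reach only later rows make up. A row lasts 1/12 s, in which the tool goes at most 41.7 mm and 7.16 degrees, less where a joint would pass 70% of its speed; a pose out of reach is approached as far as the arm can. A call with a gripper value outside its range is refused whole. The fingers move at their own pace and stop on an object; the grip force is fixed at half the most. Time passes only in rows, so rows that repeat a pose let the fingers close. It gives the time, the measured TCP pose, the force and the opening at its end, in the units of the state.
- robot.get_state(): the state, without advancing time (a new reading comes with each control period).
- robot.get_image(name): name is "scene" or "top" or "wrist"; returns a dict with "pixels" (400x640x3 uint8, red, green, blue), "K" (3x3 intrinsics, pixels), "cam_to_world" (4x4, takes a point from camera to world coordinates); the wrist camera has in their place "mount" (4x4, takes a point from camera to tool coordinates, whose origin is the TCP and whose axes are the flange's). Camera axes: x right, y up, looking along -z (the intrinsics and any distortion apply to the point x, -y, -z); pixel columns grow to the right and rows downward; lengths in m; the calibration is good to about 2 mm. A picture is of the moment at which its call begins: read the wrist's pose just before it. There is no depth.
- robot.hand_in(): hands the job in, once; it reports no verdict.
The state is a dict: "clock": time; "joints": joint angles; "qvel": joint speeds; "joint_efforts": joint torques, N m; "tcp_pos": TCP position; "tcp_rot": TCP orientation; "contact_force": force on the tool from outside, world axes, zero at the start; "moment": the same for the moment, N m; "gripper_width": opening from 0.0 (shut) to 1.0 (fully open).
Only numpy, scipy, OpenCV 4.12 (cv2) and the standard library are available. Lean on these libraries where they do the work, as an engineer would, in place of code of your own. Each camera call takes 0.05 s, during which the arm holds its last target. There are 200 camera calls.

### The job

The hard drive is clamped on the tilted index table. Free the table by pulling the spring collar of the index lock up and turning it until it stays up by itself, swing the table by its black handle until the notch with the arrow is under the lock, then turn the collar back so that the pin springs fully home in that notch. Let go of everything and leave the other things on the bench where they are.

Things in the scene. Friction and masses are not known exactly. Their poses are not given: they have to be found in the camera images.
- index_pin (a joint): lift of the index lock's pin and spring collar along the lock's axis, m: 0 = home in a notch (tip 9.5 mm below the table's face), 0.0125 = parked on the shallow rest, 0.018 = upper stop. The spring pulls it home with about 11 N (at home) to 17 N (at the stop). Let down away from a notch it rides on the face at 0.0095. The 12 mm round-ended pin enters a 13.5 mm notch that is within 3 mm of it.
- index_collar (a joint): turn of the spring collar, rad, anticlockwise positive looking down on it: 0 at the start, the only turn at which the pin can go home; stops -0.04 and 1.22. It turns only when lifted 0.0145 to 0.018 m. Turned to 0.9-1.22 and let go it drops 2 mm into the shallow rest (centred at 1.1) and stays up. To release: lift 3 to 5 mm out of the rest, turn back to 0, let go.
- index_table (a joint): turn of the index table, rad, anticlockwise positive looking at its face: 0 at the start, locked by the pin; 1.571 when the notch with the arrow is under the lock; stops -0.6 and 2.2. Friction about 0.25 N m: it stays where it is left.
- table_centre (a point): centre of the face of the round aluminium index table (240 mm diameter, 12 mm thick, 8 rim notches), on its axis; not turning. z = axis, out of the face, tilted 0.41-0.66 rad from vertical towards the robot's side; x = up the slope; y = level, towards the lock, whose axis is 112 mm along y. A hard drive (147 x 102 mm, top 30 mm above the face, corners 90 mm from the axis) is clamped on it.
- collar_grip (a point): place to hold the spring collar (dark knurled steel sleeve, 40 mm diameter): on the lock's axis, 56 mm above the face at home. z = lock axis, parallel to the table's; turns and rises with it. Sleeve 28 mm down and 20 mm up from here, then a 48 mm flange and rib up to 29 mm. The grey bracket below it tops out 20 mm above the face. Closing along table_centre's x keeps the fingers off the drive.
- handle_grip (a point): place to hold the table's handle: on its axis, 40 mm above the face. Black round grip, 26 mm diameter, parallel to the table's axis, 6 to 64 mm above the face, 96 mm from the table's axis; at the start on the -x (low) side of table_centre. It spins freely on its stud, so the gripper need not turn as it carries the handle round. Only this frame's z has meaning.
- marked_notch (a point): the notch marked by a dark steel arrow (36 mm long) on the face that points out at it: on the face, 112 mm from the table's axis, opposite the handle; turns with the table.
- screwdriver: black-handled screwdriver, 210 mm, lying loose on the bench beside the stand; origin under its middle. Leave alone.
- spare_drive: loose hard drive, 147 x 102 x 26 mm, on the bench beside the stand; origin at the centre of its underside. Leave alone.
- heatsink: finned aluminium heatsink, 90 x 70 x 38 mm, on the bench. Leave alone.
- hammer: hammer, 270 mm, wooden handle, on the bench. Leave alone.
- power_supply: steel computer power supply, 150 x 140 x 86 mm, on the bench to the left. Leave alone.
- bezel: black plastic tray-like front bezel, 200 x 150 x 30 mm, on the bench to the right. Leave alone.

How it is judged (in metres and radians):
On the way, in this order (a step that is already met when the one before it is completed fails the run):
1. the collar is pulled up and turned, and stays up by itself with nothing holding it (value of joint index_pin above 0.0105 m and value of joint index_collar above 0.85 rad and contact force between the fingers and anything else below 0.2 N and value of joint index_table below 0.1 rad), for 0.3 s.
2. the table is swung so that the notch with the arrow is under the lock, the pin still parked up (value of joint index_table between 1.511 and 1.631 rad and value of joint index_pin above 0.0105 m), for 0.2 s.
At the end, for the whole second after the job is handed in: The pin is home (within 2 mm) in the notch with the arrow, the collar is turned back to within 0.2 rad of its locked position, the table stands still within 0.025 rad of that station (value of joint index_pin below 0.002 m and value of joint index_collar below 0.2 rad and value of joint index_table between 1.546 and 1.596 rad and velocity of joint index_table between -0.05 and 0.05 rad/s); the robot touches nothing.
It fails at once if a thing lying on the bench was shifted by more than 30 mm (distance of any of screwdriver, spare_drive, heatsink, hammer, power_supply, bezel from where it was at the start of the episode above 0.03 m).
It also fails if it takes over 69 s, if anything falls off the work surface, if the arm or the gripper's body presses on something with over 40 N, if the wrist force passes 120 N, or if a joint passes its speed limit or range.

## Working session

There is one attempt and no reset: what is moved stays moved. The work goes in short steps, Python scripts to look and compute and a shell command to move; the robot and the scene stay as the last step left them, time stands still between calls to the robot, and variables do not carry over. Pictures are saved under pics/ and viewed, about 8 in all and at most 12, crops included, and the job is handed in when it is done.

```bash
mkdir -p pics; ls
python3 - <<'E'
from station import robot
import cv2, numpy as np
s=robot.get_state();print({k:np.round(v,3).tolist() for k,v in s.items()})
for n in ["scene","top"]:
    i=robot.get_image(n);print(n,np.round(i["K"],1).tolist(),np.round(i["cam_to_world"],4).tolist());print([k for k in i])
    cv2.imwrite(f"pics/{n}0.png",i["pixels"][:,:,::-1])
    np.savez(f"{n}0.npz",**{k:i[k] for k in("pixels","K","cam_to_world")})
E
```

```text
pics
{'clock': 0.0, 'joints': [71.392, 12.224, -2.009, 75.831, 0.001, 90.0], 'qvel': [0.006, 0.027, -0.082, 0.022, -0.153, -0.039], 'joint_efforts': [0.001, -68.617, 48.712, 0.017, 0.0, 0.0], 'tcp_pos': [0.159, 0.474, 0.231], 'tcp_rot': [-179.936, -0.001, 161.392], 'contact_force': [-0.395, -1.047, 0.253], 'moment': [-0.001, 0.02, -0.038], 'gripper_width': 1.002}
scene [[457.3, 0.0, 316.8], [0.0, 457.3, 193.6], [0.0, 0.0, 1.0]] [[-0.1702, -0.5527, 0.8158, 1.7533], [0.9854, -0.0946, 0.1415, 0.1994], [-0.001, 0.828, 0.5608, 1.0001], [0.0, 0.0, 0.0, 1.0]]
['pixels', 'K', 'cam_to_world']
top [[410.8, 0.0, 322.6], [0.0, 410.8, 200.1], [0.0, 0.0, 1.0]] [[0.007, 0.9856, -0.1688, 0.2379], [-1.0, 0.0078, 0.0042, -0.0064], [0.0054, 0.1688, 0.9856, 1.6552], [0.0, 0.0, 0.0, 1.0]]
['pixels', 'K', 'cam_to_world']
```

View pics/scene0.png

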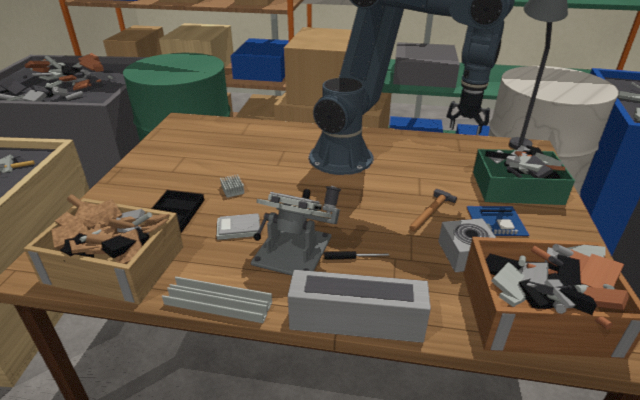

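View pics/top0.png

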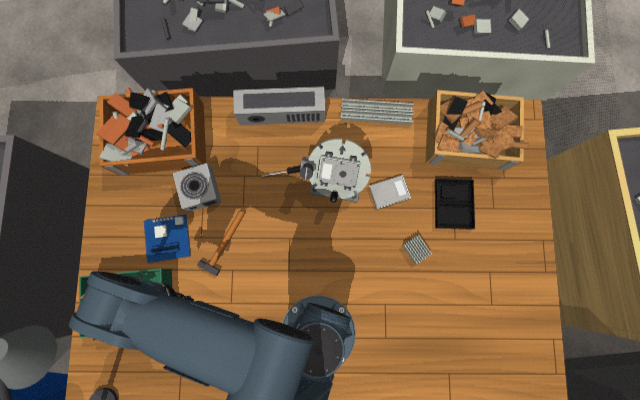

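The scene view shows the stand with its table edge-on at (297,205), the lock at about (330,200) and the black knob at (258,237). In the top view the table is at (338,170), the lock at (307,170) and the handle at (333,196). I'll zoom in on both.

Run:
```python
import cv2, numpy as np
t=cv2.imread("pics/top0.png")[130:215,270:390]; s=cv2.imread("pics/scene0.png")[175:275,240:360]
a=cv2.resize(t,None,fx=5,fy=5,interpolation=cv2.INTER_CUBIC);b=cv2.resize(s,None,fx=5,fy=5,interpolation=cv2.INTER_CUBIC)
a=cv2.resize(t,(600,425),interpolation=cv2.INTER_CUBIC)
cv2.imwrite("pics/topz.png",a);
```

```text
(no output)
```

View pics/topz.png

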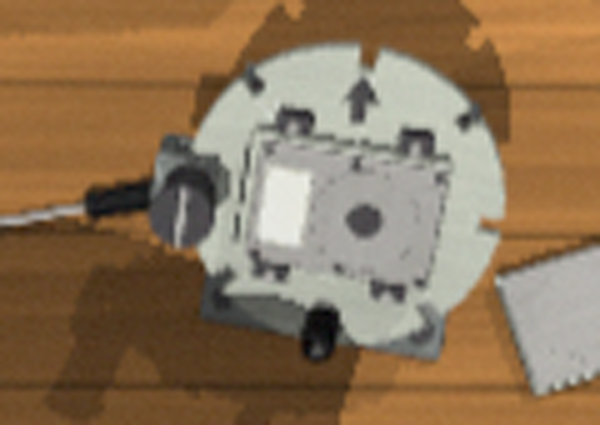

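The zoom shows the lock flange at crop (182,215), the arrow notch at (370,55), the handle at (320,335) and the disc centred at about (348,195). Next I'll work out rough positions and the wrist camera mount.

```bash
cat > h.py <<'E'
import numpy as np, cv2
from scipy.spatial.transform import Rotation as Ro
from station import robot
def pose(s=None):
    s=s or robot.get_state(); T=np.eye(4); T[:3,3]=s["tcp_pos"]; T[:3,:3]=Ro.from_euler("xyz",s["tcp_rot"],degrees=True).as_matrix(); return T
def ray(K,C,uv):
    d=np.linalg.inv(K)@[uv[0],uv[1],1]; d=C[:3,:3]@(d*[1,-1,-1]); return C[:3,3],d/np.linalg.norm(d)
def proj(K,C,P):
    p=np.linalg.inv(C)@np.append(P,1); q=K@(p[:3]*[1,-1,-1]); return q[:2]/q[2]
def tri(rs):  # least-squares crossing of rays + residual
    A=[np.eye(3)-np.outer(d,d) for o,d in rs]; p=np.linalg.solve(sum(A),sum(a@o for a,(o,d) in zip(A,rs)))
    return p,[round(1e3*np.linalg.norm(a@(p-o)),1) for a,(o,d) in zip(A,rs)]
def go(T,cur=None):
    cur=pose() if cur is None else cur; D=np.linalg.inv(cur)@T
    print("translation cm",np.round(D[:3,3]*100,2),"turn deg",np.round(Ro.from_matrix(D[:3,:3]).as_rotvec(degrees=True),2))
def wrist(name):
    T=pose(); i=robot.get_image("wrist"); C=T@i["mount"]; cv2.imwrite(f"pics/{name}.png",i["pixels"][:,:,::-1]); np.savez(name+".npz",K=i["K"],C=C,T=T); return i
E
python3 - <<'E'
from h import *
z=np.load("top0.npz");K,C=z["K"],z["cam_to_world"]
for n,uv,h in[("ctr",(348,195),.2),("lock",(182,215),.25),("handletip",(318,352),.2),("arrownotch",(370,55),.24),("oppnotch",(490,228),.2)]:
    o,d=ray(K,C,(270+uv[0]/5,130+uv[1]/5)); print(n,np.round(o+d*(h-o[2])/d[2],3), "at z", h)
i=wrist("w0");print(np.round(i["mount"],4).tolist(),np.round(i["K"],1).tolist(), [k for k in i])
E
```

```text
ctr [ 0.603 -0.074  0.2  ] at z 0.2
lock [0.575 0.045 0.25 ] at z 0.25
handletip [ 0.487 -0.052  0.2  ] at z 0.2
arrownotch [ 0.696 -0.088  0.24 ] at z 0.24
oppnotch [ 0.579 -0.177  0.2  ] at z 0.2
[[0.0005, 0.9576, 0.2882, 0.0743], [1.0, -0.0008, 0.001, 0.001], [0.0012, 0.2882, -0.9576, -0.1437], [0.0, 0.0, 0.0, 1.0]] [[291.8, 0.0, 321.9], [0.0, 291.8, 200.6], [0.0, 0.0, 1.0]] ['pixels', 'K', 'mount']
```

```bash
cat >> h.py <<'E'
def table_R(yaw,tilt): # columns x,y,z of table
    return Ro.from_euler("z",yaw).as_matrix()@Ro.from_euler("y",-tilt).as_matrix()
def toolT(R,P,turn=0): # tool z=-n, tool y=+x_t at turn 0; turn = anticlockwise about n (deg)
    T=np.eye(4); T[:3,:3]=np.c_[R[:,1],R[:,0],-R[:,2]]@Ro.from_euler("z",-turn,degrees=True).as_matrix(); T[:3,3]=P; return T
E
python3 - <<'E'
from h import *
R=table_R(np.radians(-10),.53); P=np.array([.6,-.074,.2])+.18*R[:,2]; print(P)
go(toolT(R,P)); A=toolT(R,[.42,.2,.42]); go(A); go(toolT(R,P),A)
E
```

```text
[ 0.51038643 -0.05819871  0.35530527]
translation cm [-50.23 -39.21 -12.4 ] turn deg [-25.08 -21.5   79.35]
translation cm [-33.42 -17.63 -18.89] turn deg [-25.08 -21.5   79.35]
translation cm [-23.86   8.28  12.35] turn deg [ 0. -0.  0.]
```

```bash
python3 -m crank '[{"fingers":0,"translation":[-16,-8.5,-9.2],"turn":[0,0,0]},{"fingers":0,"translation":[-16,-8.5,-9.2],"turn":[0,0,0]},{"fingers":0,"translation":[-16,-8.5,-9.2],"turn":[0,0,0]},{"fingers":0,"translation":[-16,-8.5,-9.2],"turn":[0,0,0]},{"fingers":0,"translation":[-16,-8.5,-9.2],"turn":[0,0,0]}]'
python3 -m crank '[{"fingers":0,"translation":[-16,-8.5,-9.2],"turn":[-8.4,-7.2,26.5]},{"fingers":0,"translation":[-16,-8.5,-9.2],"turn":[-8.4,-7.2,26.5]},{"fingers":0,"translation":[-16,-8.5,-9.2],"turn":[-8.4,-7.2,26.5]},{"fingers":0,"translation":[-16,-8.5,-9.2],"turn":[-8.4,-7.2,26.5]},{"fingers":0,"translation":[-16,-8.5,-9.2],"turn":[-8.4,-7.2,26.5]}]'
python3 - <<'E'
from h import *
R=table_R(np.radians(-10),.53); P=np.array([.6,-.074,.2])+.18*R[:,2]
s=robot.get_state();print(s["clock"],s["joints"],s["tcp_pos"])
go(toolT(R,P))
E
```

```text
clock: 0.57
tcp_pos: [0.285, 0.3405, 0.3244]
tcp_rot: [180.0, 0.0, 161.4]
contact_force: [1.2, 0.2, -0.0]
gripper_width: 0.998
clock: 0.98
tcp_pos: [0.409, 0.2086, 0.4174]
tcp_rot: [169.9, 5.1, 133.9]
contact_force: [-0.5, 0.8, 0.6]
gripper_width: 0.996
0.9833 [28.52770238 -0.42516179  9.72703946 89.08070663 -2.18046271 73.9691732 ] [0.40895733 0.20863478 0.41741861]
translation cm [-25.6  -12.51   6.43] turn deg [-16.36 -14.24  52.36]
```

```bash
python3 -m crank '[{"fingers":0,"translation":[-13,-6,3],"turn":[-10,-8.7,32]},{"fingers":0,"translation":[-13,-6,3],"turn":[-10,-8.7,32]},{"fingers":0,"translation":[-13,-6,3],"turn":[-10,-8.7,32]},{"fingers":0,"translation":[-13,-6,3],"turn":[-10,-8.7,32]},{"fingers":0,"translation":[-13,-6,3],"turn":[-10,-8.7,32]}]' >/dev/null
python3 - <<'E'
from h import *
R=table_R(np.radians(-10),.53); P=np.array([.6,-.074,.2])+.18*R[:,2]
s=robot.get_state();print(s["clock"],s["joints"],s["tcp_pos"])
go(toolT(R,P)); wrist("w1")
E
```

```text
1.4 [ 12.19281426 -11.54658971  -8.8318821   69.86167814  -4.63173802
  89.8247515 ] [0.4634089  0.07405853 0.38590034]
translation cm [-13.59   0.43   4.63] turn deg [-6.6  -5.38 20.3 ]
```

```bash
python3 -m crank '[{"fingers":0,"translation":[-13.6,0.4,4.6],"turn":[-6.6,-5.4,20.3]},{"fingers":0,"translation":[-13.6,0.4,4.6],"turn":[-6.6,-5.4,20.3]},{"fingers":0,"translation":[-13.6,0.4,4.6],"turn":[-6.6,-5.4,20.3]},{"fingers":0,"translation":[-13.6,0.4,4.6],"turn":[-6.6,-5.4,20.3]},{"fingers":0,"translation":[-13.6,0.4,4.6],"turn":[-6.6,-5.4,20.3]}]'
python3 - <<'E'
from h import *
s=robot.get_state();print(s["clock"],s["joints"],s["tcp_pos"])
wrist("w2")
a=cv2.imread("pics/w1.png");b=cv2.imread("pics/w2.png")
cv2.imwrite("pics/w12.png",np.vstack([cv2.resize(a,(480,300)),cv2.resize(b,(480,300))]))
E
```

```text
clock: 1.87
tcp_pos: [0.5108, -0.0563, 0.3551]
tcp_rot: [149.8, 0.1, 80.5]
contact_force: [-0.8, -0.1, -1.1]
gripper_width: 1.002
1.8667 [ -4.78586813 -13.30359261 -18.23185698  54.96946821  -2.45596168
  93.98043561] [ 0.51075649 -0.05633381  0.35512031]
```

View pics/w2.png

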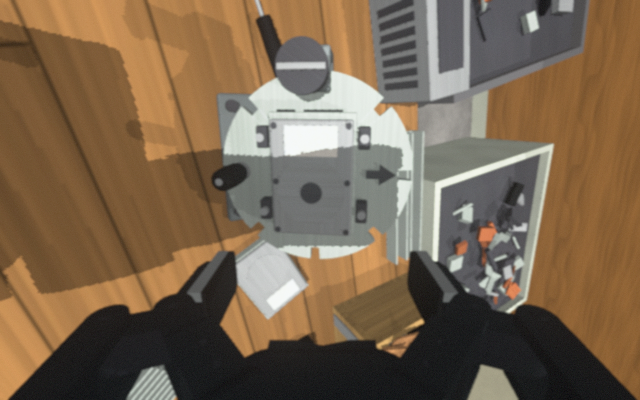

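Wrist view w2 shows the whole disc centred near (317,164). The lock flange is at (302,64), the handle at (230,177) and the arrow at (381,175), pointing at the notch at (408,175). I'll enlarge it to pick the notch and flange points.

Run:
```python
import cv2
a=cv2.imread("pics/w2.png")[28:268,205:425]
a=cv2.resize(a,None,fx=2.5,fy=2.5,interpolation=cv2.INTER_CUBIC)
b=cv2.convertScaleAbs(a,alpha=1.15,beta=15)
cv2.imwrite("pics/w2z.png",b)
```

```text
(no output)
```

View pics/w2z.png

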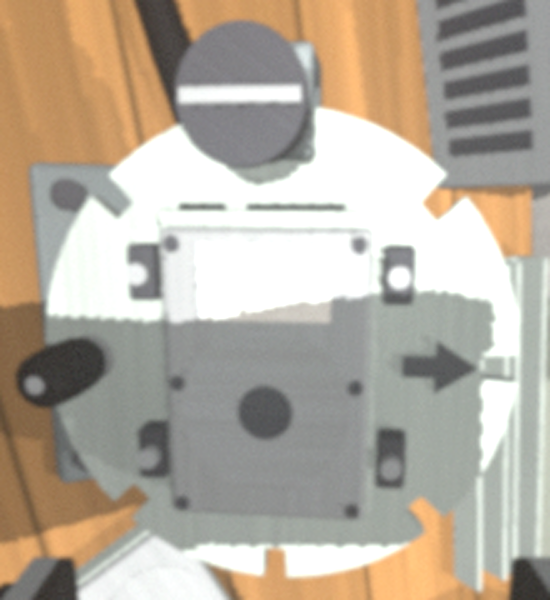

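```bash
cat > fit.py <<'E'
from h import *
from scipy.optimize import least_squares
w=np.load("w2.npz");K,C=w["K"],w["C"]; t=np.load("top0.npz");Kt,Ct=t["K"],t["cam_to_world"]
Z=lambda p:np.array(p)/2.5+[205,28]; Y=lambda p:np.array(p)/5+[270,130]
rim=[Z(p) for p in[(47,310),(108,180),(92,200),(447,178),(460,198),(520,340),(360,566),(287,577),(265,575),(400,135),(75,240)]]
c=np.sqrt(.5)*.105
pts=[(K,C,(.105,0,0),Z((480,367))),(K,C,(c,c,0),Z((432,212))),(K,C,(-c,c,0),Z((123,212))),(K,C,(c,-c,0),Z((415,503))),(K,C,(0,-.105,0),Z((276,548))),
(K,C,(0,.112,.085),Z((240,94))),(K,C,(-.096,0,.064),Z((36,383))),
(Kt,Ct,(0,.112,.085),Y((182,215))),(Kt,Ct,(.105,0,0),Y((368,66))),(Kt,Ct,(0,-.105,0),Y((482,226)))]
def res(p,full=False):
    R=table_R(p[3],p[4]); P=p[:3]
    a=[proj(k,cm,P+R@np.array(m))-uv for k,cm,m,uv in pts]
    r=[]
    for uv in rim:
        o,d=ray(K,C,uv); q=o+d*(R[:,2]@(P-o))/(R[:,2]@d); r.append((np.linalg.norm(q-P)-.12)*800)
    return (np.round(a,1),np.round(r,1)) if full else np.r_[np.ravel(a),r]
s=least_squares(res,[.6,-.07,.2,-.17,.53],loss="soft_l1")
p=s.x; np.save("table.npy",p)
if __name__=="__main__":
    print(np.round(p,4)); a,r=res(p,True); print(a.tolist(),r)
    R=table_R(p[3],p[4])
    for n,m in[("collar",(0,.112,.056)),("handle",(-.096,0,.04)),("lowrim",(-.12,0,-.012))]: print(n,np.round(p[:3]+R@m,4))
E
python3 fit.py
```

```text
[ 0.6124 -0.0726  0.1596 -0.1705  0.646 ]
[[2.3, 0.8], [-0.1, -0.6], [0.4, -1.4], [-0.3, 1.1], [-0.7, 1.1], [-0.1, 1.1], [0.4, 0.5], [-0.1, -0.2], [-0.1, -0.5], [0.1, -1.2]] [ 0.7 -0.4 -0.5 -0.3 -1.6  0.7  0.5  0.6  0.2  1.5 -2.7]
collar [0.5982 0.0435 0.2043]
handle [ 0.5132 -0.0555  0.1338]
lowrim [ 0.5251 -0.0575  0.0778]
```

The fit is consistent: residuals are about 1 px and the tilt of 0.646 is within the stated range. Next I'll hover over the collar and take a close look.

Run:
```python
from h import *
p=np.load("table.npy");R=table_R(p[3],p[4]); go(toolT(R,p[:3]+R@[0,.112,.125]))
```

```text
translation cm [11.2  -2.35  9.76] turn deg [-6.82 -0.12  0.37]
```

```bash
python3 -m crank '[{"fingers":0,"translation":[11.2,-2.3,0],"turn":[-6.8,-0.1,0.4]},{"fingers":0,"translation":[11.2,-2.3,0],"turn":[-6.8,-0.1,0.4]},{"fingers":0,"translation":[11.2,-2.3,9.7],"turn":[-6.8,-0.1,0.4]},{"fingers":0,"translation":[11.2,-2.3,9.7],"turn":[-6.8,-0.1,0.4]},{"fingers":0,"translation":[11.2,-2.3,9.7],"turn":[-6.8,-0.1,0.4]}]'
python3 - <<'E'
from h import *
robot.get_image("top")
p=np.load("table.npy");R=table_R(p[3],p[4]); 
print(robot.get_state()["joints"])
w=wrist("w3");K=w["K"];C=np.load("w3.npz")["C"]
im=cv2.imread("pics/w3.png")
for m in [(0,.112,.085),(0,.112,0),(0,0,0),(-.096,0,.064),(-.096,0,.006),(.105,0,0),(0,-.105,0)]:
    u=proj(K,C,p[:3]+R@np.array(m));print(m,u.round(1)); cv2.circle(im,tuple(int(round(x)) for x in u),3,(0,0,255),1)
cv2.imwrite("pics/w3m.png",im)
go(toolT(R,p[:3]+R@[0,.112,.034]))
E
```

```text
clock: 2.33
tcp_pos: [0.5576, 0.0547, 0.2583]
tcp_rot: [143.0, -0.0, 80.5]
contact_force: [0.1, -1.5, -1.2]
gripper_width: 0.998
[ 13.08616219  -9.97011184 -33.99953376  31.40388005 -13.318334
 108.37165772]
(0, 0.112, 0.085) [326.9 235.7]
(0, 0.112, 0) [325.9 199.7]
(0, 0, 0) [324.9 301.1]
(-0.096, 0, 0.064) [212.3 346.5]
(-0.096, 0, 0.006) [232.7 303.8]
(0.105, 0, 0) [424.1 301.9]
(0, -0.105, 0) [324.1 378.6]
translation cm [-0.35  0.26  8.96] turn deg [-0.25 -0.1   0.27]
```

View pics/w3m.png

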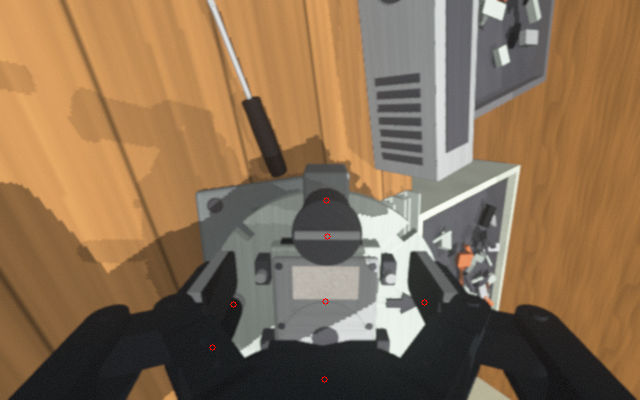

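The projected marks fall on the flange rib (327,236) and the arrow notch (424,302), so the fit holds from close by. I'll pre-rotate the tool 15° clockwise to give joint 6 more margin, then descend over the collar.

```bash
python3 -m crank '[{"fingers":0,"translation":[-0.35,0.26,0],"turn":[-0.25,-0.1,15]},{"fingers":0,"translation":[-0.35,0.26,0],"turn":[-0.25,-0.1,15]},{"fingers":0,"translation":[-0.35,0.26,3],"turn":[-0.25,-0.1,15]},{"fingers":0,"translation":[-0.35,0.26,6],"turn":[-0.25,-0.1,15]},{"fingers":0,"translation":[-0.35,0.26,8.9],"turn":[-0.25,-0.1,15]}]'
python3 -m crank '[{"fingers":0,"translation":[0,0,0],"turn":[0,0,0]}]'
python3 - <<'E'
from h import *
p=np.load("table.npy");R=table_R(p[3],p[4]); go(toolT(R,p[:3]+R@[0,.112,.034],-15)); print(robot.get_state()["joints"])
E
```

```text
clock: 2.85
tcp_pos: [0.6137, 0.0395, 0.1933]
tcp_rot: [143.5, -9.1, 68.3]
contact_force: [0.3, 0.2, -0.2]
gripper_width: 1.001
clock: 2.93
tcp_pos: [0.6127, 0.0387, 0.1886]
tcp_rot: [143.8, -8.9, 68.2]
contact_force: [-1.8, -0.9, -2.2]
gripper_width: 0.998
translation cm [ 0.15 -0.3   0.03] turn deg [0.13 0.08 0.07]
[  9.57052825  -0.94469805 -36.64762848  18.79206979 -11.63590939
 120.56504741]
```

```bash
python3 -m crank '[{"fingers":0,"translation":[0.1,-0.2,0],"turn":[0,0,0]},{"fingers":0.3,"translation":[0.1,-0.2,0],"turn":[0,0,0]},{"fingers":1,"translation":[0.1,-0.2,0],"turn":[0,0,0]},{"fingers":1,"translation":[0.1,-0.2,0],"turn":[0,0,0]},{"fingers":1,"translation":[0.1,-0.2,0],"turn":[0,0,0]}]'
python3 -m crank '[{"fingers":1,"translation":[0,0,0],"turn":[0,0,0]},{"fingers":1,"translation":[0,0,0],"turn":[0,0,0]},{"fingers":1,"translation":[0,0,0],"turn":[0,0,0]},{"fingers":1,"translation":[0,0,0],"turn":[0,0,0]},{"fingers":1,"translation":[0,0,0],"turn":[0,0,0]}]'
python3 - <<'E'
from h import *
p=np.load("table.npy");R=table_R(p[3],p[4]); go(toolT(R,p[:3]+R@[0,.112,.034],-15)); print(R.T@robot.get_state()["contact_force"])
E
```

```text
clock: 3.35
tcp_pos: [0.6102, 0.0412, 0.1911]
tcp_rot: [143.7, -9.0, 68.2]
contact_force: [-10.1, 7.0, -6.3]
gripper_width: 0.498
clock: 3.77
tcp_pos: [0.6102, 0.0411, 0.1906]
tcp_rot: [143.7, -9.0, 68.2]
contact_force: [-4.5, 5.2, -5.4]
gripper_width: 0.498
translation cm [-0.01 -0.15  0.36] turn deg [ 0.24 -0.06 -0.01]
[-7.48404161  4.31707721 -1.08024255]
```

```bash
python3 -m crank '[{"fingers":1,"translation":[0,-0.05,-0.5],"turn":[0,0,0]},{"fingers":1,"translation":[0,-0.05,-1.1],"turn":[0,0,0]},{"fingers":1,"translation":[0,-0.05,-1.65],"turn":[0,0,0]},{"fingers":1,"translation":[0,-0.05,-1.65],"turn":[0,0,0]},{"fingers":1,"translation":[0,-0.05,-1.65],"turn":[0,0,0]}]'
python3 - <<'E'
from h import *
p=np.load("table.npy");R=table_R(p[3],p[4]); go(toolT(R,p[:3]+R@[0,.112,.034],-15)); print(R.T@robot.get_state()["contact_force"])
E
```

```text
clock: 4.18
tcp_pos: [0.6003, 0.0428, 0.2036]
tcp_rot: [143.7, -9.0, 68.2]
contact_force: [8.4, 3.1, -14.8]
gripper_width: 0.496
translation cm [ 0.01 -0.14  2.01] turn deg [ 0.28 -0.04 -0.04]
[ -2.73812006   4.46281785 -16.46136237]
```

```bash
python3 -m crank '[{"fingers":1,"translation":[0,0,0],"turn":[0,0,-6]},{"fingers":1,"translation":[0,0,0],"turn":[0,0,-12]},{"fingers":1,"translation":[0,0,0],"turn":[0,0,-18]},{"fingers":1,"translation":[0,0,0],"turn":[0,0,-24]},{"fingers":1,"translation":[0,0,0],"turn":[0,0,-30]}]'
python3 -m crank '[{"fingers":1,"translation":[0,0,0],"turn":[0,0,-6]},{"fingers":1,"translation":[0,0,0],"turn":[0,0,-12]},{"fingers":1,"translation":[0,0,0],"turn":[0,0,-18]},{"fingers":1,"translation":[0,0,0],"turn":[0,0,-24]},{"fingers":1,"translation":[0,0,0],"turn":[0,0,-30]}]'
python3 -m crank '[{"fingers":1,"translation":[0,0,0],"turn":[0,0,-4]},{"fingers":1,"translation":[0,0,0],"turn":[0,0,-4]},{"fingers":1,"translation":[0,0,0],"turn":[0,0,-4]}]'
python3 - <<'E'
from h import *
p=np.load("table.npy");R=table_R(p[3],p[4]); go(toolT(R,p[:3]+R@[0,.112,.034],-15)); s=robot.get_state();print(R.T@s["contact_force"],R.T@s["moment"],s["joints"])
E
```

```text
clock: 4.6
tcp_pos: [0.6004, 0.043, 0.2034]
tcp_rot: [143.7, 9.2, 92.5]
contact_force: [7.9, 4.6, -14.3]
gripper_width: 0.495
clock: 5.02
tcp_pos: [0.6004, 0.0434, 0.2033]
tcp_rot: [151.8, 25.5, 119.0]
contact_force: [8.5, 6.6, -15.9]
gripper_width: 0.495
clock: 5.27
tcp_pos: [0.6003, 0.0435, 0.2032]
tcp_rot: [153.4, 27.2, 122.7]
contact_force: [8.8, 7.4, -17.3]
gripper_width: 0.494
translation cm [ 0.06 -0.1   1.98] turn deg [2.700e-01 1.000e-02 6.402e+01]
[ -4.49297236   8.74771518 -18.24828121] [2.27042179 0.68318389 0.01080943] [ 10.39282986  -3.20914768 -36.56275799  21.0986163  -11.98202563
  57.27005696]
```

```bash
python3 -m crank '[{"fingers":1,"translation":[0,0,0.2],"turn":[0,0,0]},{"fingers":1,"translation":[0,0,0.38],"turn":[0,0,0]},{"fingers":1,"translation":[0,0,0.38],"turn":[0,0,0]},{"fingers":0,"translation":[0,0,0.38],"turn":[0,0,0]},{"fingers":0,"translation":[0,0,0.38],"turn":[0,0,0]}]'
python3 -m crank '[{"fingers":0,"translation":[0,0,0],"turn":[0,0,0]},{"fingers":0,"translation":[0,0,0],"turn":[0,0,0]},{"fingers":0,"translation":[0,0,0],"turn":[0,0,0]},{"fingers":0,"translation":[0,0,-3],"turn":[0,0,0]},{"fingers":0,"translation":[0,0,-6.5],"turn":[0,0,0]}]'
python3 -m crank '[{"fingers":0,"translation":[0,0,-4],"turn":[0,0,0]},{"fingers":0,"translation":[0,0,-4],"turn":[0,0,0]},{"fingers":0,"translation":[0,0,-4],"turn":[0,0,0]},{"fingers":0,"translation":[0,0,-4],"turn":[0,0,0]}]'
python3 - <<'E'
from h import *
p=np.load("table.npy");R=table_R(p[3],p[4])
w=wrist("w4");K=w["K"];C=np.load("w4.npz")["C"];im=cv2.imread("pics/w4.png")
for h in (.085,.0975,.103):
    u=proj(K,C,p[:3]+R@np.array([0,.112,h])); cv2.circle(im,tuple(int(round(x)) for x in u),2,(0,0,255),1); print(h,u)
cv2.imwrite("pics/w4m.png",im)
go(toolT(R,p[:3]+R@[-.096,0,.12],45)); print(R.T@(pose()[:3,3]-p[:3]))
E
```

```text
clock: 5.68
tcp_pos: [0.6033, 0.0419, 0.2013]
tcp_rot: [153.4, 27.3, 122.5]
contact_force: [0.2, 0.3, 0.7]
gripper_width: 0.762
clock: 6.1
tcp_pos: [0.5635, 0.0482, 0.2509]
tcp_rot: [153.6, 27.2, 122.6]
contact_force: [-0.2, -0.3, 0.4]
gripper_width: 1.001
clock: 6.43
tcp_pos: [0.5408, 0.0529, 0.2844]
tcp_rot: [153.4, 27.3, 122.5]
contact_force: [-0.5, 0.7, -0.4]
gripper_width: 1.005
0.085 [319.51110444 210.11634445]
0.0975 [319.4265892  215.67134699]
0.103 [319.38633125 218.31741393]
translation cm [  0.02 -14.77   3.4 ] turn deg [0.14 0.29 3.93]
[0.00103431 0.11129454 0.15429474]
```

View pics/w4m.png

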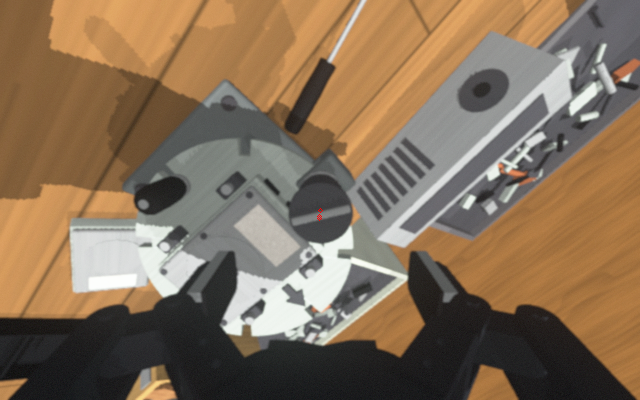

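The rib has turned about 64° and sits at parked height around (320,213), so the collar holds itself. Next is the handle.

```bash
python3 -m crank '[{"fingers":0,"translation":[0,-14.8,0],"turn":[0.1,0.3,3.9]},{"fingers":0,"translation":[0,-14.8,0],"turn":[0.1,0.3,3.9]},{"fingers":0,"translation":[0,-14.8,1.5],"turn":[0.1,0.3,3.9]},{"fingers":0,"translation":[0,-14.8,3.4],"turn":[0.1,0.3,3.9]},{"fingers":0,"translation":[0,-14.8,3.4],"turn":[0.1,0.3,3.9]}]'
python3 -m crank '[{"fingers":0,"translation":[0,0,0],"turn":[0,0,0]}]'
python3 - <<'E'
from h import *
p=np.load("table.npy");R=table_R(p[3],p[4])
w=wrist("w5");K=w["K"];C=np.load("w5.npz")["C"];im=cv2.imread("pics/w5.png")
for h in (.006,.064):
    u=proj(K,C,p[:3]+R@np.array([-.096,0,h])); cv2.circle(im,tuple(int(round(x)) for x in u),2,(0,0,255),1); print(h,u)
cv2.imwrite("pics/w5m.png",im)
go(toolT(R,p[:3]+R@[-.096,0,.03],45)); print(robot.get_state()["joints"])
E
```

```text
clock: 6.9
tcp_pos: [0.4616, -0.0502, 0.1914]
tcp_rot: [152.3, 25.0, 118.8]
contact_force: [-1.4, 0.7, -1.8]
gripper_width: 0.998
clock: 6.98
tcp_pos: [0.4644, -0.0487, 0.196]
tcp_rot: [152.1, 25.1, 118.8]
contact_force: [0.3, 0.5, 0.9]
gripper_width: 0.998
0.006 [324.06584987 197.52736033]
0.064 [324.33612994 219.65457696]
translation cm [0.06 0.03 9.  ] turn deg [-0.02 -0.01 -0.05]
[ -3.21903834 -21.79856459 -50.875006    24.11201065  -3.94456741
  50.29201341]
```

View pics/w5m.png

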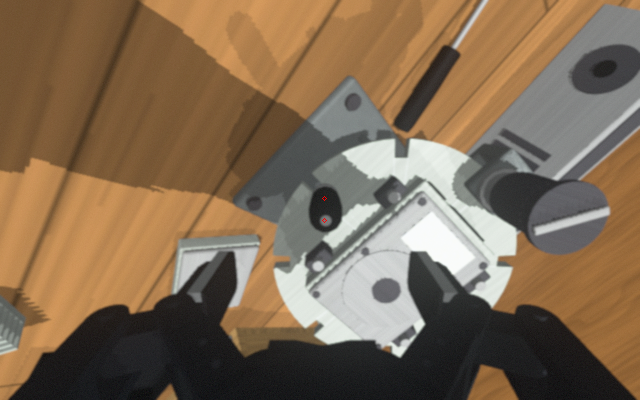

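The marks match the handle: its tip is at (325,219). I'll descend and grip.

```bash
python3 -m crank '[{"fingers":0,"translation":[0.06,0.03,3],"turn":[0,0,0]},{"fingers":0,"translation":[0.06,0.03,6],"turn":[0,0,0]},{"fingers":0,"translation":[0.06,0.03,9],"turn":[0,0,0]},{"fingers":0,"translation":[0.06,0.03,9],"turn":[0,0,0]},{"fingers":0.3,"translation":[0.06,0.03,9],"turn":[0,0,0]}]'
for i in 1 2; do python3 -m crank '[{"fingers":1,"translation":[0,0,0],"turn":[0,0,0]},{"fingers":1,"translation":[0,0,0],"turn":[0,0,0]},{"fingers":1,"translation":[0,0,0],"turn":[0,0,0]},{"fingers":1,"translation":[0,0,0],"turn":[0,0,0]},{"fingers":1,"translation":[0,0,0],"turn":[0,0,0]}]'; done
python3 - <<'E'
from h import *
p=np.load("table.npy");R=table_R(p[3],p[4]);T=pose()
L=R.T@(T[:3,3]-p[:3]); print(L,np.hypot(*L[:2]),R.T@robot.get_state()["contact_force"],robot.get_state()["joints"])
# arc waypoints relative to present pose, radius 96, in tool axes at start
for a in range(0,91,6):
    c=np.array([-np.cos(np.radians(a)),-np.sin(np.radians(a)),0])*.096; d=T[:3,:3].T@R@(c-[-.096,0,0]); print(a,np.round(d*100,2))
E
```

```text
clock: 7.45
tcp_pos: [0.5196, -0.0551, 0.1252]
tcp_rot: [152.0, 25.1, 119.0]
contact_force: [-0.5, -0.4, 0.2]
gripper_width: 0.888
clock: 7.87
tcp_pos: [0.5191, -0.056, 0.1274]
tcp_rot: [151.8, 25.3, 118.8]
contact_force: [-15.1, 2.9, 14.9]
gripper_width: 0.289
clock: 8.28
tcp_pos: [0.5191, -0.056, 0.1274]
tcp_rot: [151.8, 25.3, 118.8]
contact_force: [-15.0, 1.9, 14.1]
gripper_width: 0.29
[-0.0951055   0.00052762  0.03132301] 0.09510696726304815 [-3.61025396 -0.64433259 20.37963782] [ -4.12996995  -8.93001774 -54.31155208   7.58891246  -3.3472709
  49.48211127]
0 [0. 0. 0.]
6 [-0.75 -0.67 -0.  ]
12 [-1.56 -1.26 -0.  ]
18 [-2.43 -1.77 -0.  ]
24 [-3.35 -2.18 -0.  ]
30 [-4.3  -2.49 -0.  ]
36 [-5.29 -2.7  -0.  ]
42 [-6.28 -2.8  -0.  ]
48 [-7.29 -2.8   0.  ]
54 [-8.29 -2.7   0.  ]
60 [-9.27 -2.49  0.  ]
66 [-1.023e+01 -2.180e+00  1.000e-02]
72 [-1.115e+01 -1.770e+00  1.000e-02]
78 [-1.202e+01 -1.270e+00  1.000e-02]
84 [-1.283e+01 -6.800e-01  1.000e-02]
90 [-1.358e+01 -0.000e+00  1.000e-02]
```

```bash
python3 -m crank '[{"fingers":1,"translation":[-0.36,-0.35,-0.1],"turn":[0,0,0]},{"fingers":1,"translation":[-0.75,-0.67,-0.1],"turn":[0,0,0]},{"fingers":1,"translation":[-1.56,-1.26,-0.1],"turn":[0,0,0]},{"fingers":1,"translation":[-2.43,-1.77,-0.1],"turn":[0,0,0]},{"fingers":1,"translation":[-3.35,-2.18,-0.1],"turn":[0,0,0]}]'
python3 - <<'E'
from h import *
p=np.load("table.npy");R=table_R(p[3],p[4]);T=pose()
L=R.T@(T[:3,3]-p[:3]); print(L,np.hypot(*L[:2]),np.degrees(np.arctan2(-L[1],-L[0])),R.T@robot.get_state()["contact_force"])
E
```

```text
clock: 8.7
tcp_pos: [0.5182, -0.0953, 0.1322]
tcp_rot: [151.8, 25.2, 118.9]
contact_force: [11.6, 4.6, -11.0]
gripper_width: 0.285
[-0.08765401 -0.03840137  0.03168056] 0.09569686931112059 23.658309020508213 [  1.90459948   6.51525561 -15.16504202]
```

```bash
python3 -m crank '[{"fingers":1,"translation":[-0.95,-0.31,0.05],"turn":[0,0,0]},{"fingers":1,"translation":[-1.94,-0.52,0.05],"turn":[0,0,0]},{"fingers":1,"translation":[-2.93,-0.62,0.05],"turn":[0,0,0]},{"fingers":1,"translation":[-3.94,-0.62,0.05],"turn":[0,0,0]},{"fingers":1,"translation":[-4.94,-0.52,0.05],"turn":[0,0,0]}]'
python3 -m crank '[{"fingers":1,"translation":[-0.98,0.21,0],"turn":[0,0,0]},{"fingers":1,"translation":[-1.94,0.52,0],"turn":[0,0,0]},{"fingers":1,"translation":[-2.86,0.93,0],"turn":[0,0,0]},{"fingers":1,"translation":[-3.73,1.43,0],"turn":[0,0,0]},{"fingers":1,"translation":[-4.54,2.02,0],"turn":[0,0,0]}]'
python3 -m crank '[{"fingers":1,"translation":[0,0,0],"turn":[0,0,0]},{"fingers":1,"translation":[0,0,0],"turn":[0,0,0]}]'
python3 - <<'E'
from h import *
p=np.load("table.npy");R=table_R(p[3],p[4]);T=pose()
L=R.T@(T[:3,3]-p[:3]); print(L,np.hypot(*L[:2]),np.degrees(np.arctan2(-L[1],-L[0])),R.T@robot.get_state()["contact_force"])
print(np.round(T[:3,:3].T@R@[.001*57.3*0+.01,0,0],3))
E
```

```text
clock: 9.12
tcp_pos: [0.5358, -0.1381, 0.1503]
tcp_rot: [151.9, 25.2, 118.9]
contact_force: [-6.2, 3.2, 0.6]
gripper_width: 0.284
clock: 9.53
tcp_pos: [0.5692, -0.1627, 0.1782]
tcp_rot: [152.0, 25.2, 118.8]
contact_force: [-4.3, -5.0, -4.6]
gripper_width: 0.287
clock: 9.7
tcp_pos: [0.5704, -0.163, 0.1793]
tcp_rot: [151.9, 25.3, 118.7]
contact_force: [4.4, -9.7, -5.6]
gripper_width: 0.286
[-0.00895545 -0.09629306  0.03137337] 0.09670859808231579 84.68666201314342 [ 1.34985088 -8.86406617 -8.07928066]
[-0.007  0.007  0.   ]
```

```bash
python3 -m crank '[{"fingers":1,"translation":[-0.4,0.34,0],"turn":[0,0,0]},{"fingers":1,"translation":[-0.75,0.7,0],"turn":[0,0,0]},{"fingers":1,"translation":[-0.75,0.7,0],"turn":[0,0,0]},{"fingers":1,"translation":[-0.75,0.7,0],"turn":[0,0,0]},{"fingers":1,"translation":[-0.75,0.7,0],"turn":[0,0,0]}]'
python3 - <<'E'
from h import *
p=np.load("table.npy");R=table_R(p[3],p[4]);T=pose()
L=R.T@(T[:3,3]-p[:3]); print(L,np.hypot(*L[:2]),np.degrees(np.arctan2(-L[1],-L[0])),R.T@robot.get_state()["contact_force"])
E
```

```text
clock: 10.12
tcp_pos: [0.5782, -0.1649, 0.1853]
tcp_rot: [151.9, 25.3, 118.7]
contact_force: [7.0, -11.7, -8.4]
gripper_width: 0.282
[ 0.00099295 -0.09678053  0.0313971 ] 0.09678562484035046 90.58782227577531 [  2.08381112 -10.29129962 -12.05368932]
```

```bash
python3 -m crank '[{"fingers":0.4,"translation":[0,0,0],"turn":[0,0,0]},{"fingers":0,"translation":[0,0,0],"turn":[0,0,0]},{"fingers":0,"translation":[0,0,0],"turn":[0,0,0]},{"fingers":0,"translation":[0,0,0],"turn":[0,0,0]},{"fingers":0,"translation":[0,0,-2],"turn":[0,0,0]}]'
python3 -m crank '[{"fingers":0,"translation":[0,0,-4],"turn":[0,0,0]},{"fingers":0,"translation":[0,0,-8],"turn":[0,0,0]},{"fingers":0,"translation":[0,0,-12],"turn":[0,0,0]},{"fingers":0,"translation":[0,0,-12],"turn":[0,0,0]}]'
python3 - <<'E'
from h import *
p=np.load("table.npy");R=table_R(p[3],p[4])
go(toolT(R,p[:3]+R@[0,.0,.175],10)); print(robot.get_state()["joints"])
E
```

```text
clock: 10.53
tcp_pos: [0.566, -0.161, 0.1982]
tcp_rot: [152.0, 25.1, 118.9]
contact_force: [-0.6, 0.5, 0.1]
gripper_width: 0.966
clock: 10.87
tcp_pos: [0.4942, -0.1493, 0.3037]
tcp_rot: [151.5, 25.6, 118.7]
contact_force: [1.6, -0.7, 2.9]
gripper_width: 1.001
translation cm [7.05 6.48 0.23] turn deg [ 0.47  0.28 35.07]
[-20.92351795 -18.55897213 -33.71761975  37.81131763   6.74375157
  36.04305518]
```

```bash
python3 -m crank '[{"fingers":0,"translation":[7,6.5,0.2],"turn":[0.5,0.3,35]},{"fingers":0,"translation":[7,6.5,0.2],"turn":[0.5,0.3,35]},{"fingers":0,"translation":[7,6.5,0.2],"turn":[0.5,0.3,35]},{"fingers":0,"translation":[7,6.5,0.2],"turn":[0.5,0.3,35]},{"fingers":0,"translation":[7,6.5,0.2],"turn":[0.5,0.3,35]}]'
python3 -m crank '[{"fingers":0,"translation":[0,0,0],"turn":[0,0,0]},{"fingers":0,"translation":[0,0,0],"turn":[0,0,0]}]'
python3 - <<'E'
from h import *
p=np.load("table.npy");R=table_R(p[3],p[4])
w=wrist("w6");K=w["K"];C=np.load("w6.npz")["C"];im=cv2.imread("pics/w6.png")
c=np.sqrt(.5)*.105
x0,y0=195,20
z=cv2.resize(im[y0:y0+240,x0:x0+250],None,fx=2.5,fy=2.5,interpolation=cv2.INTER_CUBIC)
for m in [(c,c,0),(-c,c,0),(c,-c,0),(-c,-c,0),(.105,0,0),(-.105,0,0),(0,-.096,.064),(0,.112,.0975)]:
    u=proj(K,C,p[:3]+R@np.array(m)); v=((u-[x0,y0])*2.5); print(m,v.round(1)); cv2.circle(z,tuple(int(round(x)) for x in v),2,(0,0,255),1)
cv2.imwrite("pics/w6z.png",z)
E
```

```text
clock: 11.28
tcp_pos: [0.5097, -0.0528, 0.2927]
tcp_rot: [144.1, 7.1, 90.2]
contact_force: [-0.5, -0.0, 0.2]
gripper_width: 1.001
clock: 11.45
tcp_pos: [0.5096, -0.0548, 0.2927]
tcp_rot: [144.1, 7.4, 90.5]
contact_force: [0.0, -1.2, -1.3]
gripper_width: 1.002
(np.float64(0.07424621202458749), np.float64(0.07424621202458749), 0) [539.8 281. ]
(np.float64(-0.07424621202458749), np.float64(0.07424621202458749), 0) [189.7 198.3]
(np.float64(0.07424621202458749), np.float64(-0.07424621202458749), 0) [444.2 593.6]
(np.float64(-0.07424621202458749), np.float64(-0.07424621202458749), 0) [134.9 528.7]
(0.105, 0, 0) [554.9 462. ]
(-0.105, 0, 0) [ 90.3 358.8]
(0, -0.096, 0.064) [272.8 680.8]
(0, 0.112, 0.0975) [421.4 101. ]
```

View pics/w6z.png

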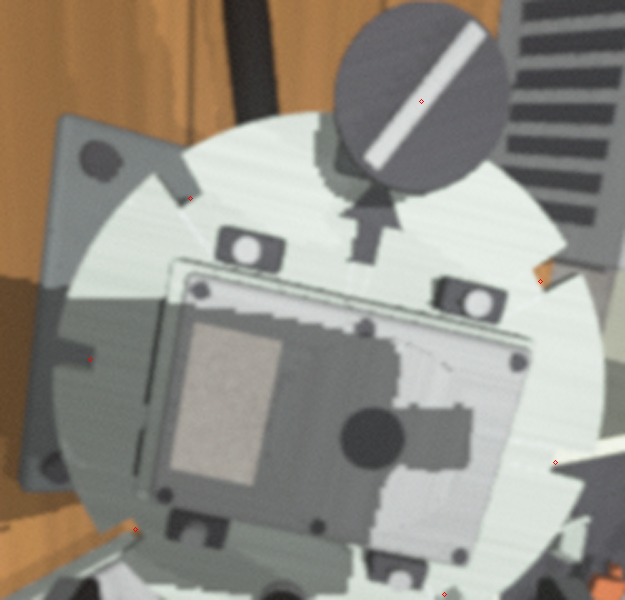

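The predicted notch marks agree with the picture within about 1 mm: left (90,358), NE (540,280), NW (191,198). The arrow points under the collar, so the table is at its station. I'll go back to the collar.

Run:
```python
from h import *
p=np.load("table.npy");R=table_R(p[3],p[4])
A=toolT(R,p[:3]+R@[.001,.112,.155],49)
go(A); print(robot.get_state()["joints"])
```

```text
translation cm [10.85  2.89  1.41] turn deg [ -0.38  -0.3  -36.31]
[ -4.14367308 -18.43885117 -34.62789778  37.39977055  -3.28295788
  81.83906353]
```

```bash
python3 -m crank '[{"fingers":0,"translation":[10.8,2.9,0],"turn":[-0.4,-0.3,-36]},{"fingers":0,"translation":[10.8,2.9,0],"turn":[-0.4,-0.3,-36]},{"fingers":0,"translation":[10.8,2.9,0],"turn":[-0.4,-0.3,-36]},{"fingers":0,"translation":[10.8,2.9,0],"turn":[-0.4,-0.3,-36]},{"fingers":0,"translation":[10.8,2.9,0],"turn":[-0.4,-0.3,-36]}]'
python3 -m crank '[{"fingers":0,"translation":[0,0,0],"turn":[0,0,0]},{"fingers":0,"translation":[0,0,0],"turn":[0,0,0]}]'
python3 - <<'E'
from h import *
p=np.load("table.npy");R=table_R(p[3],p[4])
go(toolT(R,p[:3]+R@[.001,.112,.048],49)); print(robot.get_state()["joints"])
E
```

```text
clock: 11.92
tcp_pos: [0.5327, 0.0566, 0.2955]
tcp_rot: [153.0, 26.3, 121.5]
contact_force: [-0.3, 0.3, -0.1]
gripper_width: 1.0
clock: 12.08
tcp_pos: [0.5325, 0.0542, 0.2956]
tcp_rot: [152.7, 26.0, 120.6]
contact_force: [0.7, -0.0, -0.1]
gripper_width: 0.999
translation cm [ 0.1  0.  12.1] turn deg [-0.03 -0.02 -2.22]
[ 14.05227632 -14.10614826 -31.19054436  38.35582879 -14.07225397
  62.64728005]
```

```bash
python3 -m crank '[{"fingers":0,"translation":[0.1,0,3],"turn":[0,0,-2.2]},{"fingers":0,"translation":[0.1,0,6],"turn":[0,0,-2.2]},{"fingers":0,"translation":[0.1,0,9],"turn":[0,0,-2.2]},{"fingers":0,"translation":[0.1,0,12.1],"turn":[0,0,-2.2]},{"fingers":0,"translation":[0.1,0,12.1],"turn":[0,0,-2.2]}]'
python3 -m crank '[{"fingers":0.2,"translation":[0,0,0],"turn":[0,0,0]},{"fingers":0.4,"translation":[0,0,0],"turn":[0,0,0]},{"fingers":1,"translation":[0,0,0],"turn":[0,0,0]},{"fingers":1,"translation":[0,0,0],"turn":[0,0,0]},{"fingers":1,"translation":[0,0,0],"turn":[0,0,0]}]'
python3 -m crank '[{"fingers":1,"translation":[0,0,0],"turn":[0,0,0]},{"fingers":1,"translation":[0,0,0],"turn":[0,0,0]},{"fingers":1,"translation":[0,0,0],"turn":[0,0,0]}]'
python3 - <<'E'
from h import *
p=np.load("table.npy");R=table_R(p[3],p[4])
go(toolT(R,p[:3]+R@[.001,.112,.048],49)); print(R.T@robot.get_state()["contact_force"])
E
```

```text
clock: 12.5
tcp_pos: [0.6036, 0.041, 0.1933]
tcp_rot: [154.0, 26.8, 122.7]
contact_force: [-1.1, -0.1, -1.9]
gripper_width: 1.002
clock: 12.92
tcp_pos: [0.6033, 0.0426, 0.1998]
tcp_rot: [153.7, 27.1, 122.8]
contact_force: [-9.5, -3.9, 5.7]
gripper_width: 0.502
clock: 13.17
tcp_pos: [0.6033, 0.0426, 0.1999]
tcp_rot: [153.7, 27.1, 122.8]
contact_force: [-8.9, -3.4, 5.0]
gripper_width: 0.5
translation cm [ 0.04 -0.03  0.13] turn deg [0.01 0.05 0.05]
[-3.52758388 -4.85509528  8.95548259]
```

```bash
python3 -m crank '[{"fingers":1,"translation":[0,0,-0.2],"turn":[0,0,0]},{"fingers":1,"translation":[0,0,-0.42],"turn":[0,0,0]},{"fingers":1,"translation":[0,0,-0.42],"turn":[0,0,0]},{"fingers":1,"translation":[0,0,-0.42],"turn":[0,0,0]}]'
python3 - <<'E'
from h import *
p=np.load("table.npy");R=table_R(p[3],p[4])
go(toolT(R,p[:3]+R@[.001,.112,.048],49)); print(R.T@robot.get_state()["contact_force"])
E
```

```text
clock: 13.5
tcp_pos: [0.6009, 0.0428, 0.2024]
tcp_rot: [153.7, 27.1, 122.8]
contact_force: [9.1, -6.0, -12.7]
gripper_width: 0.497
translation cm [0.02 0.01 0.48] turn deg [-0.04  0.03  0.04]
[  0.34441496  -4.3211352  -16.10910169]
```

```bash
python3 -m crank '[{"fingers":1,"translation":[0,0,-0.04],"turn":[0,0,6]},{"fingers":1,"translation":[0,0,-0.04],"turn":[0,0,12]},{"fingers":1,"translation":[0,0,-0.04],"turn":[0,0,18]},{"fingers":1,"translation":[0,0,-0.04],"turn":[0,0,24]},{"fingers":1,"translation":[0,0,-0.04],"turn":[0,0,30]}]'
python3 -m crank '[{"fingers":1,"translation":[0,0,0],"turn":[0,0,6]},{"fingers":1,"translation":[0,0,0],"turn":[0,0,12]},{"fingers":1,"translation":[0,0,0],"turn":[0,0,18]},{"fingers":1,"translation":[0,0,0],"turn":[0,0,24]},{"fingers":1,"translation":[0,0,0],"turn":[0,0,30]}]'
python3 -m crank '[{"fingers":1,"translation":[0,0,0],"turn":[0,0,3.5]},{"fingers":1,"translation":[0,0,0],"turn":[0,0,3.5]},{"fingers":1,"translation":[0,0,0],"turn":[0,0,3.5]}]'
python3 - <<'E'
from h import *
p=np.load("table.npy");R=table_R(p[3],p[4])
s=robot.get_state();go(toolT(R,p[:3]+R@[.001,.112,.048],-15)); print(R.T@s["contact_force"],R.T@s["moment"])
E
```

```text
clock: 13.92
tcp_pos: [0.6004, 0.0426, 0.2023]
tcp_rot: [144.5, 11.2, 95.3]
contact_force: [7.0, -9.4, -13.0]
gripper_width: 0.5
clock: 14.33
tcp_pos: [0.6, 0.0424, 0.2019]
tcp_rot: [143.6, -6.6, 71.1]
contact_force: [5.6, -8.9, -13.7]
gripper_width: 0.498
clock: 14.58
tcp_pos: [0.6, 0.0424, 0.2018]
tcp_rot: [143.9, -8.5, 68.5]
contact_force: [6.4, -8.8, -14.5]
gripper_width: 0.495
translation cm [0.11 0.08 0.48] turn deg [-0.06  0.15  0.52]
[ -2.49813571  -7.61910615 -16.25972412] [-1.39880569  0.66648193  0.04218525]
```

```bash
python3 -m crank '[{"fingers":1,"translation":[0,0,0.4],"turn":[0,0,0.5]},{"fingers":1,"translation":[0,0,0.8],"turn":[0,0,0.5]},{"fingers":1,"translation":[0,0,1.2],"turn":[0,0,0.5]},{"fingers":1,"translation":[0,0,1.5],"turn":[0,0,0.5]},{"fingers":1,"translation":[0,0,1.5],"turn":[0,0,0.5]}]'
python3 - <<'E'
from h import *
p=np.load("table.npy");R=table_R(p[3],p[4])
s=robot.get_state();go(toolT(R,p[:3]+R@[.001,.112,.048],-15)); print(R.T@s["contact_force"],R.T@s["moment"])
E
```

```text
clock: 15.0
tcp_pos: [0.609, 0.0409, 0.1897]
tcp_rot: [144.0, -8.8, 68.1]
contact_force: [2.5, -8.2, -11.1]
gripper_width: 0.495
translation cm [ 0.1   0.07 -1.03] turn deg [-0.05  0.14  0.05]
[ -3.63093403  -7.67189405 -11.22651325] [-1.42795377  0.84226489  0.02467508]
```

The gripper has gone down 15 mm and only the 11 N spring pull is left, so the pin is in the notch. I'll release, back off and check.

```bash
python3 -m crank '[{"fingers":0.4,"translation":[0,0,0],"turn":[0,0,0]},{"fingers":0,"translation":[0,0,0],"turn":[0,0,0]},{"fingers":0,"translation":[0,0,0],"turn":[0,0,0]},{"fingers":0,"translation":[0,0,0],"turn":[0,0,0]},{"fingers":0,"translation":[0,0,0],"turn":[0,0,0]}]'
python3 -m crank '[{"fingers":0,"translation":[0,0,-4],"turn":[0,0,0]},{"fingers":0,"translation":[0,0,-8],"turn":[0,0,0]},{"fingers":0,"translation":[0,0,-12],"turn":[0,0,0]},{"fingers":0,"translation":[0,0,-14],"turn":[0,0,0]},{"fingers":0,"translation":[0,0,-14],"turn":[0,0,0]}]'
python3 -m crank '[{"fingers":0,"translation":[-6,0,-2],"turn":[0,0,0]},{"fingers":0,"translation":[-6,0,-2],"turn":[0,0,0]},{"fingers":0,"translation":[-6,0,-2],"turn":[0,0,0]},{"fingers":0,"translation":[-6,0,-2],"turn":[0,0,0]}]'
python3 - <<'E'
from h import *
p=np.load("table.npy");R=table_R(p[3],p[4])
w=wrist("w7");K=w["K"];C=np.load("w7.npz")["C"];im=cv2.imread("pics/w7.png")
c=np.sqrt(.5)*.105; U=lambda m:proj(K,C,p[:3]+R@np.array(m))
x0,y0=np.maximum(0,U((0,.05,0))-[125,110]).astype(int)
z=cv2.resize(im[y0:y0+220,x0:x0+250],None,fx=2.5,fy=2.5,interpolation=cv2.INTER_CUBIC)
for m in [(c,c,0),(-c,c,0),(.105,0,0),(-.105,0,0),(.025,.112,.085),(-.025,.112,.085)]:
    v=(U(m)-[x0,y0])*2.5; print(np.round(m,3),v.round(1)); cv2.circle(z,tuple(int(round(q)) for q in v),2,(0,0,255),1)
print(((U((0,.112,.085))-[x0,y0])*2.5).round(1),((U((0,.112,.0945))-[x0,y0])*2.5).round(1))
cv2.imwrite("pics/w7z.png",z)
E
```

```text
clock: 15.42
tcp_pos: [0.6102, 0.0421, 0.1911]
tcp_rot: [143.9, -9.0, 68.2]
contact_force: [-0.4, 0.6, 0.1]
gripper_width: 0.998
clock: 15.83
tcp_pos: [0.5268, 0.057, 0.3077]
tcp_rot: [143.6, -9.2, 68.3]
contact_force: [1.4, -0.8, 2.3]
gripper_width: 0.998
clock: 16.17
tcp_pos: [0.493, 0.0024, 0.3091]
tcp_rot: [143.9, -9.0, 68.1]
contact_force: [0.8, 0.3, -0.2]
gripper_width: 1.0
[0.074 0.074 0.   ] [456.1 185.8]
[-0.074  0.074  0.   ] [149.3 267.5]
[0.105 0.    0.   ] [547.6 319. ]
[-0.105  0.     0.   ] [136.8 421.8]
[0.025 0.112 0.085] [349.5 138.5]
[-0.025  0.112  0.085] [208.6 177.1]
[278.5 157.9] [278.4 159.6]
```

View pics/w7z.png

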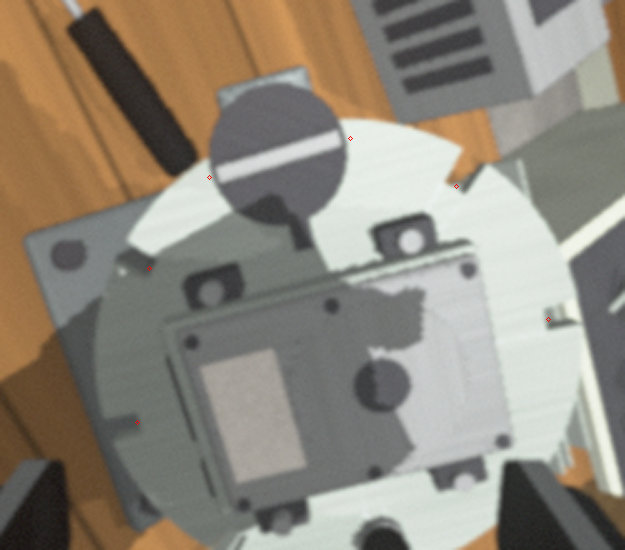

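The rib is back on the zero line between the marks (209,177) and (350,138), the notches match the station, and the flange size fits the home height. Handing in.

```bash
python3 -c "
from station import robot
print(robot.hand_in())"
```

```text
the job is handed in; nothing more can be done
None
```

The job is done and handed in at about 16 s of the 69 s allowed. The robot reports no verdict, so this rests on my own checks.

**What I did**
- I lifted the collar 16.5 mm and turned it 64°. It stayed up by itself once I let go.
- I swung the table by its handle to about 90°.
- I lifted the collar out of its rest, turned it back 64° and lowered it. Then I let go and backed the arm off.

**Last checks**
- **Pin:** while lowering, the gripper went down 15 mm with only the spring's 11 N pull left, so the pin did not stop on the face. The flange's apparent size (about 137 px) fits the home height (140 px) better than riding on the face (about 146 px). I did not see the pin tip itself.
- **Collar:** the rib on top is back on its starting line.
- **Table:** the rim notches lie within about 1 mm of where they should be at that station.
- **Arm:** the force reads about zero with the gripper open and clear.

None of the checks failed. The arm stayed clear of the loose things on the bench, but I did not re-measure their positions at the end.

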